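# Lock a fan ring with the pin spanner

## Task

Lift the pin spanner out of its wooden holder, set both its pins in the two holes of the yellow locking ring and with it turn that ring clockwise (seen from above) until it is against its stop. Let go and leave the spanner standing fully seated in the yellow ring; leave the other fan's blue ring unturned.

Things in the scene. Friction and masses are not known exactly. Their poses are not given: they have to be found in the camera images.
- pin_spanner: Spanner standing in a fixed wooden block (130 x 50, 45 mm high), pins in two loose 15 mm holes. Dark steel crossbar 112 x 22 x 12 mm along x; orange handle on its middle, 44 mm (x) by 26 mm (y), 12 to 54 mm above the origin; two 8 mm pins 14 mm long point down at x = -45 and +45 mm. Origin: centre of the crossbar's underside, z up. Both ways round alike. 0.2 to 0.3 kg.
- yellow_ring_top (a point): Centre of the yellow ring's top face, on its upright axis, 61 mm above the bench. Ring 130 mm across, 16 mm thick; frame turns with it; two square holes 22 x 22 mm, right through, at x = -45 and +45 mm. It sits on a fixed white fan housing 160 x 160 x 45 mm. Seated, the spanner's crossbar lies flat on this face, its x along the ring's x. Which fan is left or right varies.
- yellow_ring (a joint): Turn of the yellow ring, rad, growing clockwise seen from above. Starts at 0 to 0.25; stop at 0.80, where the red mark on the ring's rim (+x) meets the red mark on the housing. Friction about 0.15 N m, stays where left. The pins have about 0.16 rad of play in the holes before they drive it, so the spanner turns that much more.
- blue_ring_edge (a point): Point on the top face of the blue ring on the other, otherwise like fan: on its red mark, 60 mm from its axis, 61 mm above the bench. The blue ring turns as easily and must stay as it is.
There are look-alikes about, which are no part of the job. What is meant by the pin_spanner is not green, and is the larger of those in its own colour. Of the things that look like the part that bears yellow_ring_top, the smaller one is meant.

How it is judged:
By the outcome, as a careful person would: the job done as asked, in the order asked, and still so for the second after the job is handed in, with the robot touching nothing.
It also fails if it takes over 38 s, if anything falls off the work surface, if the arm or the gripper's body presses on something with over 40 N, if the wrist force passes 120 N, or if a joint passes its speed limit or range.

## Robot

A 6-joint arm with a two-finger parallel gripper is mounted at the origin on the work surface. World frame = base frame: x ahead of the robot, y to its left, z up, the work surface at z = 0. Lengths are in mm, angles in rad, forces in N, time in s.
With the tool pointing down it reaches from about 275 to 1000 mm from the base axis. Payload 8.4 kg.
Tool frame: the origin (TCP) lies midway between the tips of the shut fingers; the grasp point (between the pads) lies 19 mm behind it; z points along the fingers, x is the direction in which the jaws open and shut, and the axes are right-handed (so a half turn about z gives the same grasp; the last joint's range is limited). The gripper opens to 85 mm and grips with 20 to 120 N. Pads are 22 mm wide; open, the fingers measure 114 mm over their backs; the gripper's body (76 mm by 85 mm) begins 54 mm behind the grasp point. The pads swing forward as they close: fully open they stand 13 mm farther back than shut.
Start: joints at [-1.298, 0.353, 1.633, -0, 1.155, -0.002], TCP at [169.595, -601.553, 231.281] pointing down, gripper open.
Joint ranges: [-2.63, 2.63], [-0.92, 2.1], [0.06, 2.66], [-1.3, 4.44], [0, 2.69], [-3.02, 3.02]. Speed limits (rad/s): [2.22, 2.22, 2.79, 3.14, 3.14, 3.14].

## Interface

Orientations are given as [roll, pitch, yaw] about the fixed x, y, z axes, in that order (R = Rz(yaw) Ry(pitch) Rx(roll)).
In Python, from rig import sense, grab_frame, camera_model, job gives the robot as it stands.
- The arm moves only by the tool arm_command, never from a script. Its argument "plan" is a list of rows, each an object with "translation": the shift along the tool's x, y, z in cm, a list of three; "twist": the turn about the tool's z in rad; "gripper": the opening, from 0 (shut) to 1 (fully open). A call has exactly 5 rows; each row is the pose to reach, as a shift and turn from the pose measured when the call began, along the tool's axes at that moment; what a row does not reach only later rows make up. A row lasts 1/12 s, in which the tool goes at most 41.7 mm and 7.16 degrees, less where a joint would pass 70% of its speed; a pose out of reach is approached as far as the arm can. A call with a gripper value outside its range is refused whole. The fingers move at their own pace and stop on an object; "squeeze" is the grip in N (left out, the last holds). Time passes only in rows, so rows that repeat a pose let the fingers close, or fill a call up. It gives the time, the measured TCP pose, the force and the opening at its end, in the units of the state.
- sense(): the state, without advancing time (a new reading comes with each control period).
- grab_frame(name): name is "side" or "top" or "wrist"; returns the picture (384x512x3 uint8, blue, green, red); there is no depth.
- camera_model(name): a dict with "fx", "fy", "cx", "cy" (pixels), "pose" (4x4, takes a point from camera to world coordinates). Camera axes: x right, y down, z forward; pixel columns grow to the right and rows downward; lengths in mm; the calibration is good to about 2 mm. A picture is of the moment at which its call begins: read the wrist's pose just before it. camera_model takes no time and is no camera call; for the wrist camera it gives the pose at the moment of the call.
- job.sign_off(): hands the job in, once; it reports no verdict.
The state is a dict: "clock": time; "qpos": joint angles; "qvel": joint speeds; "joint_efforts": joint torques, N m; "eef_pos": TCP position; "tcp_rot": TCP orientation; "contact_force": force on the tool from outside, world axes, zero at the start; "wrist_torque": the same for the moment, N m; "opening": opening from 0.0 (shut) to 1.0 (fully open).
Only numpy, scipy, OpenCV 4.12 (cv2) and the standard library are available. Lean on these libraries where they do the work, as an engineer would, in place of code of your own. Each camera call takes 0.05 s, during which the arm holds its last target.

## Working session

There is one attempt and no reset: what is moved stays moved. The work goes in short steps, Python scripts to look and compute and a tool call to move; the robot and the scene stay as the last step left them, time stands still between calls to the robot, and variables do not carry over. Pictures are saved under pics/ and viewed, and the job is handed in when it is done.

Besides the shell and the picture viewer there is one more tool, called as name(argument=value, ...) on one line, values as JSON. arm_command: Moves the arm, as the interface text tells. Its arguments: {"type":"object","properties":{"plan":{"type":"array","items":{"type":"object","properties":{"translation":{"type":"array","items":{"type":"number"}},"twist":{"type":"number"},"gripper":{"type":"number"}}}},"squeeze":{"type":"number"}},"required":["plan"]}

```bash
mkdir -p pics; ls; python3 - <<'E'
from rig import sense,grab_frame,camera_model
import cv2
s=sense();print({k:s[k] for k in('clock','eef_pos','tcp_rot','contact_force','opening')})
for n in('top','side','wrist'):
    m=camera_model(n);print(n,m)
    cv2.imwrite(f'pics/{n}0.png',grab_frame(n))
E
```

```text
pics
{'clock': 0.0, 'eef_pos': array([ 169.4746693 , -601.07359027,  230.5314433 ]), 'tcp_rot': array([ 3.14157510e+00,  1.45386937e-03, -1.29594348e+00]), 'contact_force': array([ 0.39396879, -0.2528297 , -0.30777035]), 'opening': 0.999814721306581}
top {'fx': 402.1003496504848, 'fy': 402.1003496504848, 'cx': 253.1440127213136, 'cy': 192.4803495911819, 'pose': array([[ 1.58766907e-03, -9.82745056e-01,  1.84958466e-01,
         3.28076428e+02],
       [-9.99914645e-01, -3.95877809e-03, -1.24510983e-02,
         1.01767040e+02],
       [ 1.29684648e-02, -1.84922911e-01, -9.82667460e-01,
         1.04053616e+03],
       [ 0.00000000e+00,  0.00000000e+00,  0.00000000e+00,
         1.00000000e+00]])}
side {'fx': 388.7393037557265, 'fy': 388.7393037557265, 'cx': 254.6919027064147, 'cy': 191.89632009331163, 'pose': array([[-8.02480474e-01, -3.91470807e-01,  4.50306224e-01,
         1.11733363e+02],
       [-5.96316999e-01,  4.99913231e-01, -6.28086617e-01,
         6.47767836e+02],
       [ 2.07635350e-02, -7.72552503e-01, -6.34611303e-01,
         6.50595605e+02],
       [ 0.00000000e+00,  0.00000000e+00,  0.00000000e+00,
         1.00000000e+00]])}
wrist {'fx': 312.14283208563586, 'fy': 312.14283208563586, 'cx': 254.0507980085735, 'cy': 195.04830753548435, 'pose': array([[ 2.69962852e-01, -9.14467105e-01, -3.01446466e-01,
         2.48409839e+02],
       [-9.62870086e-01, -2.56756052e-01, -8.34117943e-02,
        -5.79476353e+02],
       [-1.12086231e-03,  3.12771870e-01, -9.49827616e-01,
         3.73464953e+02],
       [ 0.00000000e+00,  0.00000000e+00,  0.00000000e+00,
         1.00000000e+00]])}
```

View pics/top0.png

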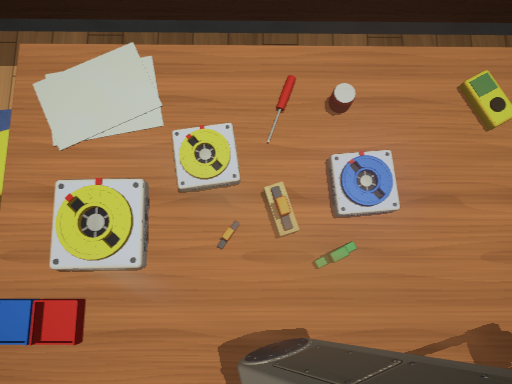

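View pics/side0.png

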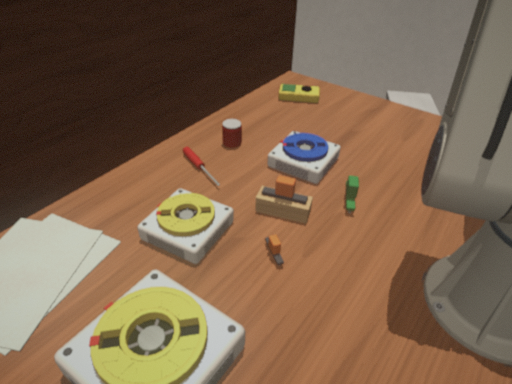

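The top view shows the small yellow fan around (205,155), the spanner in its block around (281,207), and the blue fan around (366,182). The large yellow fan, the small orange spanner and the green one are decoys. I'll enlarge the parts that matter.

```bash
python3 - <<'E'
import cv2
im=cv2.imread('pics/top0.png')
a=cv2.resize(im[115:200,160:250],None,fx=6,fy=6,interpolation=cv2.INTER_CUBIC)
b=cv2.resize(im[170:245,250:310],None,fx=7.5,fy=7.5,interpolation=cv2.INTER_CUBIC)
cv2.imwrite('pics/a.png',a);cv2.imwrite('pics/b.png',b);print(a.shape,b.shape)
E
```

```text
(510, 540, 3) (562, 450, 3)
```

View pics/a.png

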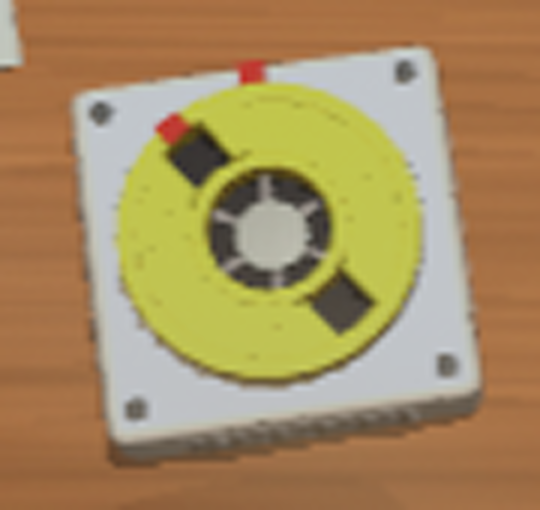

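View pics/b.png

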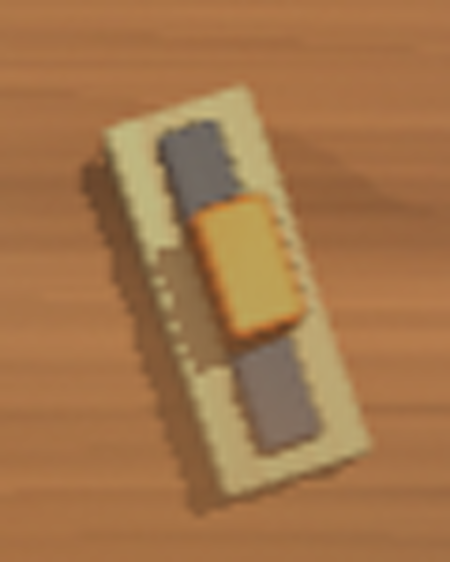

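```bash
cat > h.py <<'E'
import numpy as np
from rig import sense,grab_frame,camera_model
def px2w(m,u,v,z):
    P=m['pose'];d=P[:3,:3]@np.array([(u-m['cx'])/m['fx'],(v-m['cy'])/m['fy'],1]);o=P[:3,3]
    return (o+d*(z-o[2])/d[2])
def w2px(m,p):
    P=m['pose'];c=P[:3,:3].T@(np.asarray(p,float)-P[:3,3]);return c[0]/c[2]*m['fx']+m['cx'],c[1]/c[2]*m['fy']+m['cy']
E
python3 - <<'E'
from h import *
m=camera_model('top')
A=lambda p,z:px2w(m,160+(p[0]+.5)/6-.5,115+(p[1]+.5)/6-.5,z)
B=lambda p,z:px2w(m,250+(p[0]+.5)/7.5-.5,170+(p[1]+.5)/7.5-.5,z)
c=A((269.5,230),61);print('ring',c)
h1=A((199,156),61);h2=A((341,302),61);print(h1,h2,(h1+h2)/2,np.linalg.norm(h1-h2))
d=h1-h2;print('ring x ang',np.arctan2(d[1],d[0]))
r=A((172,130),61)-c;print('mark',np.linalg.norm(r),np.arctan2(r[1],r[0]))
r=A((252,72),45)-c;print('hmark',np.arctan2(r[1],r[0]))
for n,q,z in(('block',[(105,130),(245,87),(370,450),(228,495)],45),('bar',[(158,140),(215,122),(322,432),(265,452)],57),('handle',[(190,212),(262,193),(303,318),(238,338)],99)):
    w=np.array([B(p,z) for p in q]);d=(w[0]+w[1]-w[2]-w[3])/2;e=(w[1]+w[2]-w[0]-w[3])/2
    print(n,w.mean(0),np.linalg.norm(d),np.linalg.norm(e),np.arctan2(d[1],d[0]))
m=camera_model('top');
q=[(75,100),(432,48),(478,388),(112,440)]
w=np.array([A(p,45) for p in q]);print('hous',w.mean(0));d=w[0]+w[1]-w[2]-w[3];print(np.arctan2(d[1],d[0]))
print(px2w(m,366,181,61))
E
```

```text
ring [613.46943448 212.19123171  61.        ]
[645.72693939 242.71385191  61.        ] [582.427257   181.59965866  61.        ] [614.07709819 212.15675528  61.        ] 87.98746733044462
ring x ang 0.7678336885587116
mark 60.77616037127236 0.7690943196403874
hmark 0.14547871985149496
block [476.13125728  19.11590543  45.        ] 128.96625633636583 49.60014788879066 0.3157324597246137
bar [475.49283483  19.08164319  57.        ] 109.01016244714853 19.94694907275835 0.31853651140256367
handle [475.60537321  19.79373788  99.        ] 42.338611299929475 22.65805960834893 0.32706851562710415
hous [612.98905851 211.72965611  45.        ]
0.1403890978074658
[ 542.80769323 -192.95486099   61.        ]
```

View pics/wrist0.png

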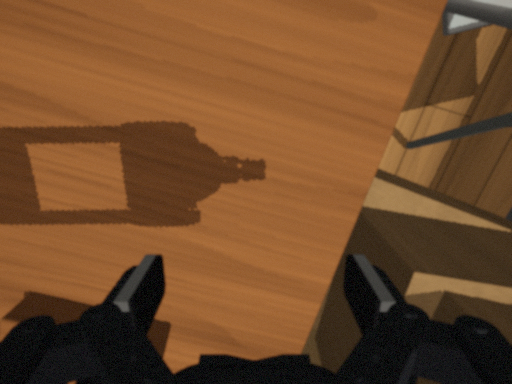

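```bash
cat >> h.py <<'E'
from scipy.spatial.transform import Rotation as R
def go(p,yaw):
    s=sense();T=R.from_euler('xyz',s['tcp_rot'])
    t=T.inv().apply(np.array(p)-s['eef_pos'])/10
    d=yaw-s['tcp_rot'][2];d=(d+np.pi/2)%np.pi-np.pi/2
    print('clock %.2f'%s['clock'],s['eef_pos'].round(1),s['tcp_rot'].round(3),'F',s['contact_force'].round(1),'Tq',s['wrist_torque'].round(2),'op %.3f'%s['opening'],'q6 %.2f'%s['qpos'][5])
    print('trans',t.round(2),'dist',np.linalg.norm(t).round(1),'twist',round(-d,3))
E
python3 -c "
from h import *
go([475.8,19.3,180],.32-np.pi/2)"
```

```text
clock 0.15 [ 169.5 -601.2  230.7] [-3.142e+00  1.000e-03 -1.296e+00] F [-0.6  0.2  0.3] Tq [ 0.1  -0.01  0.03] op 1.002 q6 -0.00
trans [-51.41 -46.32   5.13] dist 69.4 twist -0.045
```

arm_command(plan=[{"translation": [-51.4,-46.3,4],"twist": -0.045,"gripper": 1},{"translation": [-51.4,-46.3,4],"twist": -0.045,"gripper": 1},{"translation": [-51.4,-46.3,4],"twist": -0.045,"gripper": 1},{"translation": [-51.4,-46.3,4],"twist": -0.045,"gripper": 1},{"translation": [-51.4,-46.3,4],"twist": -0.045,"gripper": 1}])

```text
clock: 0.57
eef_pos: [261.8, -413.1, 218.9]
tcp_rot: [-3.142, 0.001, -1.252]
contact_force: [1.3, -0.1, -0.0]
opening: 1.002
```

```bash
python3 -c "
from h import *
go([475.8,19.3,190],.32-np.pi/2)"
```

```text
clock 0.57 [ 261.8 -413.1  218.9] [-3.142e+00  1.000e-03 -1.252e+00] F [ 1.3 -0.1 -0. ] Tq [ 0.03 -0.06 -0.03] op 1.002 q6 0.24
trans [-34.34 -33.89   2.94] dist 48.3 twist -0.001
```

arm_command(plan=[{"translation": [-34.3,-33.9,2.9],"twist": 0,"gripper": 1},{"translation": [-34.3,-33.9,2.9],"twist": 0,"gripper": 1},{"translation": [-34.3,-33.9,2.9],"twist": 0,"gripper": 1},{"translation": [-34.3,-33.9,2.9],"twist": 0,"gripper": 1},{"translation": [-34.3,-33.9,2.9],"twist": 0,"gripper": 1}])

```text
clock: 0.98
eef_pos: [354.0, -226.7, 206.9]
tcp_rot: [-3.141, 0.001, -1.252]
contact_force: [1.0, -0.7, -0.4]
opening: 1.0
```

```bash
python3 -c "
from h import *
go([475.8,19.3,190],.32-np.pi/2)"
```

```text
clock 0.98 [ 354.  -226.7  206.9] [-3.141e+00  1.000e-03 -1.252e+00] F [ 1.  -0.7 -0.4] Tq [-0.07 -0.03  0.01] op 1.000 q6 0.68
trans [-19.54 -19.27   1.71] dist 27.5 twist -0.001
```

arm_command(plan=[{"translation": [-19.5,-19.3,1.7],"twist": 0,"gripper": 1},{"translation": [-19.5,-19.3,1.7],"twist": 0,"gripper": 1},{"translation": [-19.5,-19.3,1.7],"twist": 0,"gripper": 1},{"translation": [-19.5,-19.3,1.7],"twist": 0,"gripper": 1},{"translation": [-19.5,-19.3,1.7],"twist": 0,"gripper": 1}])

```text
clock: 1.4
eef_pos: [446.4, -40.1, 194.3]
tcp_rot: [-3.141, 0.001, -1.252]
contact_force: [0.9, -1.0, 0.7]
opening: 1.001
```

arm_command(plan=[{"translation": [-4,-4,0.3],"twist": 0,"gripper": 1},{"translation": [-4,-4,0.3],"twist": 0,"gripper": 1},{"translation": [-4,-4,0.3],"twist": 0,"gripper": 1},{"translation": [-4,-4,0.3],"twist": 0,"gripper": 1},{"translation": [-4,-4,0.3],"twist": 0,"gripper": 1}])

```text
clock: 1.82
eef_pos: [471.1, 10.0, 191.1]
tcp_rot: [3.141, 0.001, -1.252]
contact_force: [0.6, -0.6, -0.2]
opening: 1.0
```

```bash
python3 -c "
from h import *
import cv2
go([475.8,19.3,61],.32-np.pi/2)
m=camera_model('wrist');print(m)
f=grab_frame('wrist');cv2.imwrite('pics/w1.png',cv2.resize(f,None,fx=1.5,fy=1.5))
a=.32
c,s=np.cos(a),np.sin(a)
for x,y,z in((-56,-11,57),(56,-11,57),(56,11,57),(-56,11,57),(-22,-13,99),(22,-13,99),(22,13,99),(-22,13,99)):
  print((np.array(w2px(m,[475.8+c*x-s*y,19.3+s*x+c*y,z]))*1.5).round())
"
```

```text
clock 1.82 [471.1  10.  191.1] [ 3.141e+00  1.000e-03 -1.252e+00] F [ 0.6 -0.6 -0.2] Tq [-0.02 -0.01  0.02] op 1.000 q6 1.27
trans [-0.73 -0.74 13.01] dist 13.1 twist -0.001
{'fx': 312.14283208563586, 'fy': 312.14283208563586, 'cx': 254.0507980085735, 'cy': 195.04830753548435, 'pose': array([[ 3.12398646e-01, -9.02119633e-01, -2.97636110e-01,
         5.49071102e+02],
       [-9.49950833e-01, -2.96902016e-01, -9.71730784e-02,
         3.51348072e+01],
       [-7.07019143e-04,  3.13096409e-01, -9.49721085e-01,
         3.33906271e+02],
       [ 0.00000000e+00,  0.00000000e+00,  0.00000000e+00,
         1.00000000e+00]])}
[386. 350.]
[387. 172.]
[348. 172.]
[353. 350.]
[391. 326.]
[391. 246.]
[341. 246.]
[343. 326.]
```

View pics/w1.png

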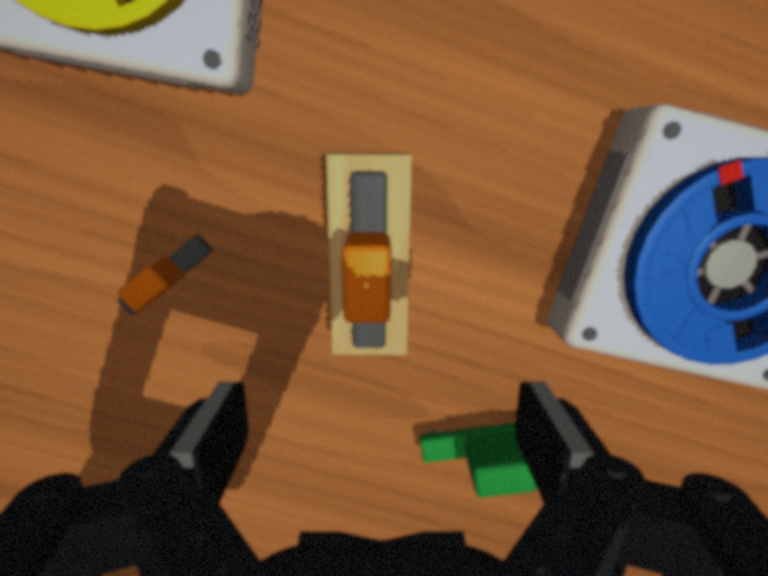

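The wrist view shows the spanner's bar at rows 171–347 and the handle at columns 343–391, within about 3 px of prediction. I'll go down to it.

arm_command(plan=[{"translation": [-0.7,-0.7,3.5],"twist": 0,"gripper": 1},{"translation": [-0.7,-0.7,7],"twist": 0,"gripper": 1},{"translation": [-0.7,-0.7,10],"twist": 0,"gripper": 1},{"translation": [-0.7,-0.7,12.5],"twist": 0,"gripper": 1},{"translation": [-0.7,-0.7,13],"twist": 0,"gripper": 1}])

```text
clock: 2.28
eef_pos: [472.6, 17.2, 58.1]
tcp_rot: [3.136, 0.002, -1.254]
contact_force: [-1.2, 0.3, -0.5]
opening: 0.998
```

arm_command(plan=[{"translation": [-0.05,-0.05,0.4],"twist": 0,"gripper": 0.4},{"translation": [-0.05,-0.05,0.4],"twist": 0,"gripper": 0.2},{"translation": [-0.05,-0.05,0.4],"twist": 0,"gripper": 0},{"translation": [-0.05,-0.05,0.4],"twist": 0,"gripper": 0},{"translation": [-0.05,-0.05,0.4],"twist": 0,"gripper": 0}], squeeze=80)

```text
clock: 2.7
eef_pos: [473.8, 17.8, 55.4]
tcp_rot: [3.138, 0.002, -1.255]
contact_force: [0.7, -1.7, 17.1]
opening: 0.304
```

```bash
python3 -c "
from h import *
go([475.8,19.3,61],.32-np.pi/2)"
```

```text
clock 2.70 [473.8  17.8  55.4] [ 3.138e+00  2.000e-03 -1.255e+00] F [ 0.7 -1.7 17.1] Tq [-0.67 -0.2  -0.02] op 0.304 q6 1.29
trans [-0.08 -0.23 -0.57] dist 0.6 twist -0.004
```

arm_command(plan=[{"translation": [0,0,-0.5],"twist": 0,"gripper": 0},{"translation": [0,0,-1.0],"twist": 0,"gripper": 0},{"translation": [0,0,-2.0],"twist": 0,"gripper": 0},{"translation": [0,0,-3.5],"twist": 0,"gripper": 0},{"translation": [0,0,-3.5],"twist": 0,"gripper": 0}])

```text
clock: 3.12
eef_pos: [475.5, 17.9, 93.0]
tcp_rot: [-3.141, 0.001, -1.255]
contact_force: [0.4, -0.4, -2.0]
opening: 0.298
```

```bash
python3 -c "
from h import *
import cv2
go([613.5,212,140],.768-np.pi/2)
m=camera_model('wrist');print(m['pose'].round(3).tolist())
f=grab_frame('wrist');cv2.imwrite('pics/w2.png',cv2.resize(f,None,fx=1.5,fy=1.5))
f=grab_frame('side');cv2.imwrite('pics/s2.png',cv2.resize(f[140:260,200:360],None,fx=5,fy=5))
"
```

```text
clock 3.12 [475.5  17.9  93. ] [-3.141e+00  1.000e-03 -1.255e+00] F [ 0.4 -0.4 -2. ] Tq [-0.04 -0.02 -0.04] op 0.298 q6 1.29
trans [-14.16 -19.15  -4.69] dist 24.3 twist -0.452
[[0.31, -0.903, -0.297, 553.411], [-0.951, -0.294, -0.096, 42.85], [-0.001, 0.313, -0.95, 235.854], [0.0, 0.0, 0.0, 1.0]]
```

View pics/w2.png

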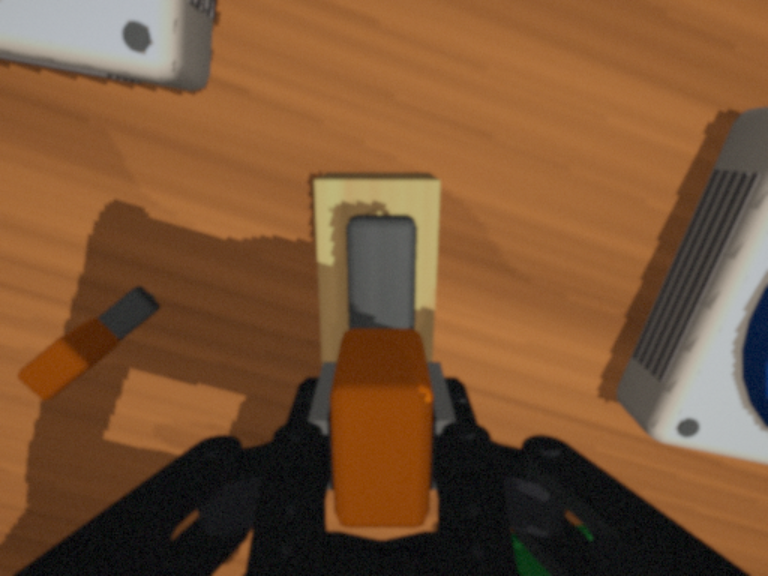

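View pics/s2.png

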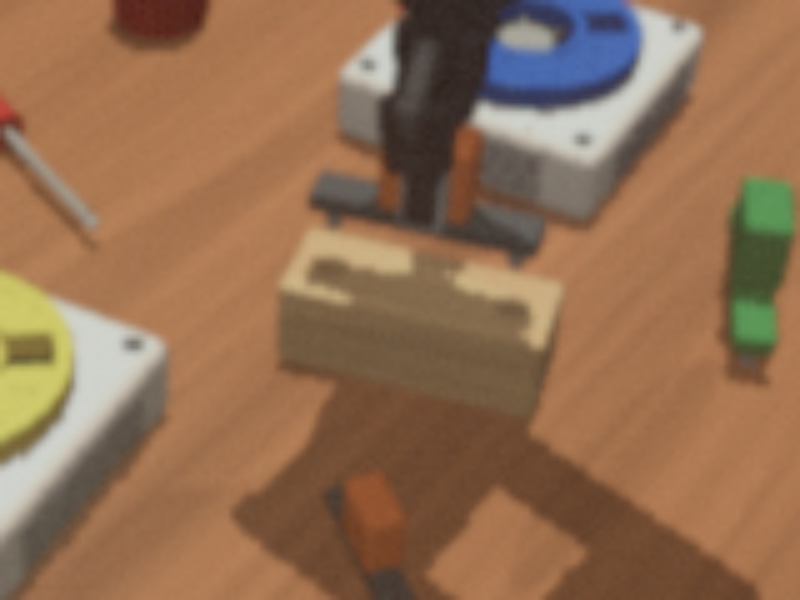

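```bash
python3 -c "
from h import *
m=camera_model('wrist')
a=.316;ex=np.array([np.cos(a),np.sin(a)])
tcp=sense()['eef_pos'][:2]
for z in(93.5,94.6,96):
  for u,v in((381.5,216),):
    w=px2w(m,(u+.5)/1.5-.5,(v+.5)/1.5-.5,z)[:2]
    d=w-tcp;print(z,w,'along',d@ex-56,'perp',d@[-ex[1],ex[0]])
"
```

```text
93.5 [531.54356543  36.02024771] along 3.8225663890739767 perp -0.45687712606073705
94.6 [531.7092897   36.07347566] along 3.996626494795187 perp -0.4577863562335569
96 [531.92021149  36.14122032] along 4.21815753844043 perp -0.4589435582717187
```

```bash
python3 -c "
from h import *
go([611.3,209.9,112],.768-np.pi/2)"
```

```text
clock 3.22 [474.5  17.9  91.1] [ 3.140e+00  1.000e-03 -1.255e+00] F [-0.8  0.2 -2.6] Tq [-0.03 -0.01  0.03] op 0.300 q6 1.29
trans [-14.   -18.97  -2.1 ] dist 23.7 twist -0.452
```

arm_command(plan=[{"translation": [0,0,-2.1],"twist": 0,"gripper": 0},{"translation": [-3.5,-4.7,-2.1],"twist": -0.12,"gripper": 0},{"translation": [-7,-9.5,-2.1],"twist": -0.24,"gripper": 0},{"translation": [-9.5,-12.8,-2.1],"twist": -0.36,"gripper": 0},{"translation": [-11.8,-16,-2.1],"twist": -0.452,"gripper": 0}])

```text
clock: 3.63
eef_pos: [571.6, 155.1, 111.4]
tcp_rot: [3.14, 0.002, -0.797]
contact_force: [1.3, -0.6, -2.5]
opening: 0.294
```

```bash
python3 -c "
from h import *
go([611.3,209.9,112],.768-np.pi/2)"
```

```text
clock 3.63 [571.6 155.1 111.4] [ 3.14e+00  2.00e-03 -7.97e-01] F [ 1.3 -0.6 -2.5] Tq [-0.04 -0.06 -0.01] op 0.294 q6 1.06
trans [-1.14 -6.67 -0.06] dist 6.8 twist 0.006
```

arm_command(plan=[{"translation": [-0.5,-3,0],"twist": 0.006,"gripper": 0},{"translation": [-1.1,-6,0],"twist": 0.006,"gripper": 0},{"translation": [-1.1,-6.7,0],"twist": 0.006,"gripper": 0},{"translation": [-1.1,-6.7,0],"twist": 0.006,"gripper": 0},{"translation": [-1.1,-6.7,0],"twist": 0.006,"gripper": 0}])

```text
clock: 4.05
eef_pos: [610.6, 209.3, 110.1]
tcp_rot: [3.138, 0.003, -0.802]
contact_force: [-0.8, 0.0, -2.4]
opening: 0.295
```

```bash
python3 -c "
from h import *
import cv2
go([611.3,209.9,71.5],.768-np.pi/2)
m=camera_model('wrist')
f=grab_frame('wrist');cv2.imwrite('pics/w3.png',cv2.resize(f,None,fx=1.5,fy=1.5))
f=grab_frame('side');cv2.imwrite('pics/s3.png',cv2.resize(f[140:260,120:280],None,fx=5,fy=5))
s=np.sin(.768);c=np.cos(.768)
for x in(34,45,56,60):print((np.array(w2px(m,[613.5+c*x,212+s*x,61]))*1.5).round())
"
```

```text
clock 4.05 [610.6 209.3 110.1] [ 3.138e+00  3.000e-03 -8.020e-01] F [-0.8  0.  -2.4] Tq [-0.    0.02  0.01] op 0.295 q6 1.13
trans [ 0.02 -0.1   3.86] dist 3.9 twist 0.001
[379. 248.]
[379. 221.]
[379. 194.]
[379. 184.]
```

View pics/w3.png

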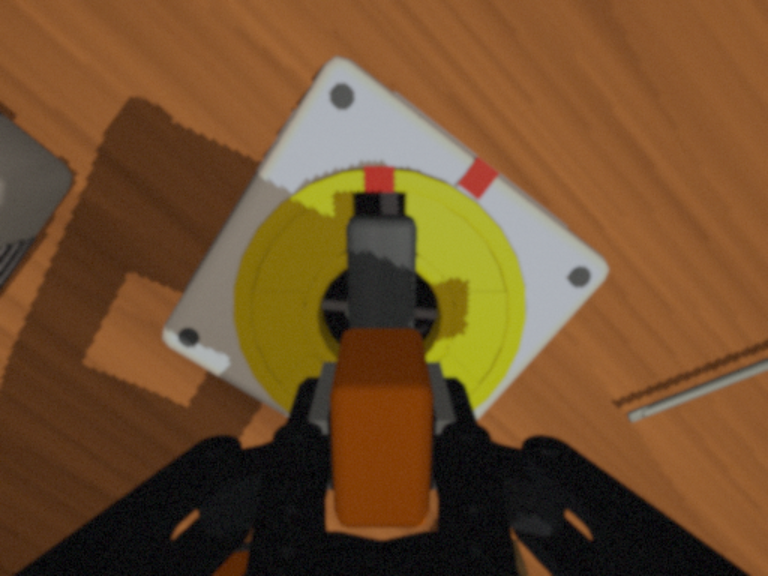

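View pics/s3.png

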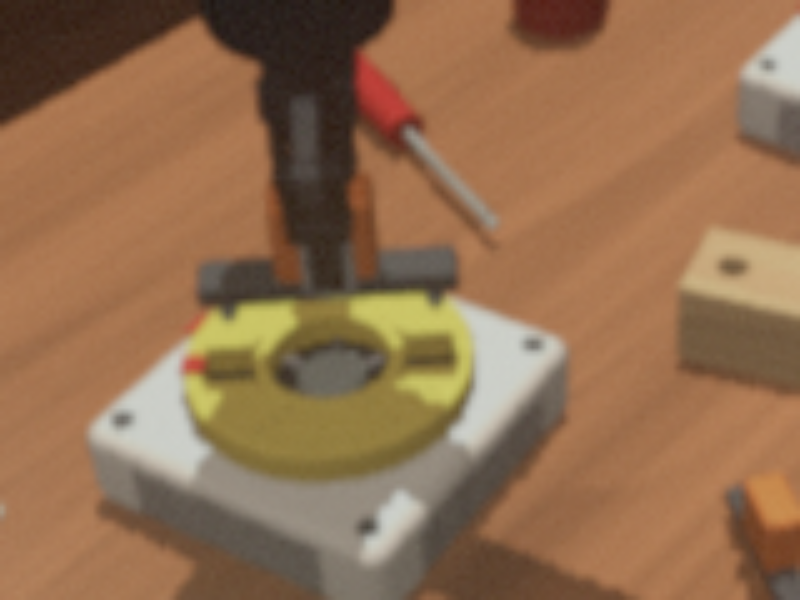

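The hole's outer edge is at row 194 and its centre at column 379, with the bar at column 381, so it is aligned to under 1 mm. I'll insert the pins.

arm_command(plan=[{"translation": [0,-0.1,1.2],"twist": 0,"gripper": 0},{"translation": [0,-0.1,2.0],"twist": 0,"gripper": 0},{"translation": [0,-0.1,2.8],"twist": 0,"gripper": 0},{"translation": [0,-0.1,3.5],"twist": 0,"gripper": 0},{"translation": [0,-0.1,3.5],"twist": 0,"gripper": 0}])

```text
clock: 4.57
eef_pos: [609.7, 208.5, 73.4]
tcp_rot: [3.135, 0.004, -0.804]
contact_force: [-0.5, -0.2, -2.9]
opening: 0.295
```

```bash
python3 -c "
from h import *
go([611.3,209.9,71.5],.768-np.pi/2)"
```

```text
clock 4.57 [609.7 208.5  73.4] [ 3.135  0.004 -0.804] F [-0.5 -0.2 -2.9] Tq [-0.02  0.05 -0.01] op 0.295 q6 1.13
trans [ 0.01 -0.21  0.19] dist 0.3 twist -0.001
```

```bash
python3 -c "
from h import *
go([610.7,210.9,72.3],.368-np.pi/2)"
```

```text
clock 4.57 [609.7 208.5  73.4] [ 3.135  0.004 -0.804] F [-0.5 -0.2 -2.9] Tq [-0.02  0.05 -0.01] op 0.295 q6 1.13
trans [-0.1  -0.24  0.11] dist 0.3 twist 0.399
```

arm_command(plan=[{"translation": [-0.05,-0.15,0.05],"twist": 0.08,"gripper": 0},{"translation": [-0.1,-0.24,0.05],"twist": 0.16,"gripper": 0},{"translation": [-0.1,-0.24,0.05],"twist": 0.24,"gripper": 0},{"translation": [-0.1,-0.24,0.05],"twist": 0.32,"gripper": 0},{"translation": [-0.1,-0.24,0.05],"twist": 0.4,"gripper": 0}])

```text
clock: 4.98
eef_pos: [609.9, 211.4, 72.5]
tcp_rot: [3.133, 0.002, -1.208]
contact_force: [-1.8, 4.5, -2.5]
opening: 0.296
```

```bash
python3 -c "
from h import *
import cv2
go([610.5,212,72.3],.0-np.pi/2)
f=grab_frame('wrist');cv2.imwrite('pics/w4.png',cv2.resize(f,None,fx=1.5,fy=1.5))
"
```

```text
clock 4.98 [609.9 211.4  72.5] [ 3.133e+00  2.000e-03 -1.208e+00] F [-1.8  4.5 -2.5] Tq [0.79 0.52 0.18] op 0.296 q6 1.54
trans [-0.03 -0.08  0.01] dist 0.1 twist 0.363
```

View pics/w4.png

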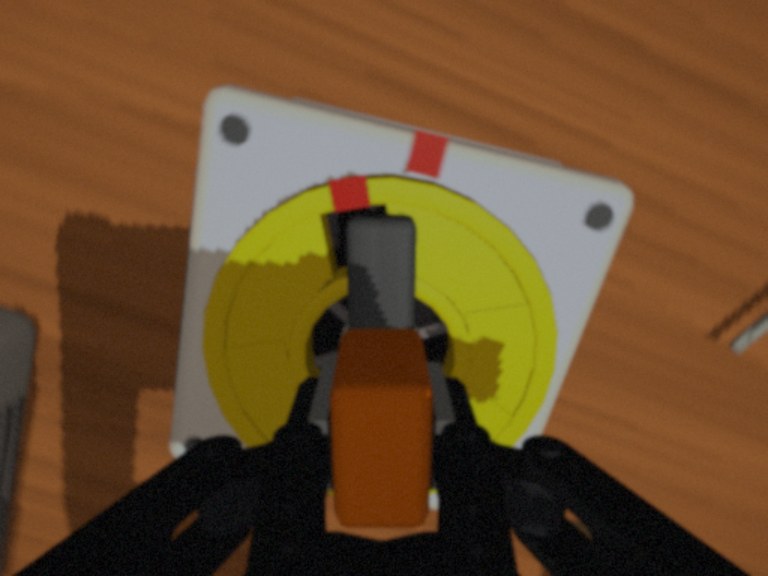

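The ring mark at (350,193) has moved toward the housing mark at (427,155), so the pins are driving the ring. I'll keep turning.

arm_command(plan=[{"translation": [0,-0.05,0.02],"twist": 0.08,"gripper": 0},{"translation": [0,-0.08,0.02],"twist": 0.16,"gripper": 0},{"translation": [0,-0.08,0.02],"twist": 0.24,"gripper": 0},{"translation": [-0.02,-0.08,0.02],"twist": 0.3,"gripper": 0},{"translation": [-0.03,-0.08,0.02],"twist": 0.36,"gripper": 0}])

```text
clock: 5.45
eef_pos: [609.7, 212.6, 72.1]
tcp_rot: [3.131, -0.0, -1.574]
contact_force: [-3.5, 4.8, -1.9]
opening: 0.296
```

```bash
python3 -c "
from h import *
import cv2
go([610.5,212,72.3],-.05-np.pi/2)
f=grab_frame('wrist');cv2.imwrite('pics/w5.png',cv2.resize(f,None,fx=1.5,fy=1.5))
"
```

```text
clock 5.45 [609.7 212.6  72.1] [ 3.131 -0.    -1.574] F [-3.5  4.8 -1.9] Tq [0.84 0.65 0.27] op 0.296 q6 1.90
trans [ 0.06 -0.08 -0.02] dist 0.1 twist 0.047
```

View pics/w5.png

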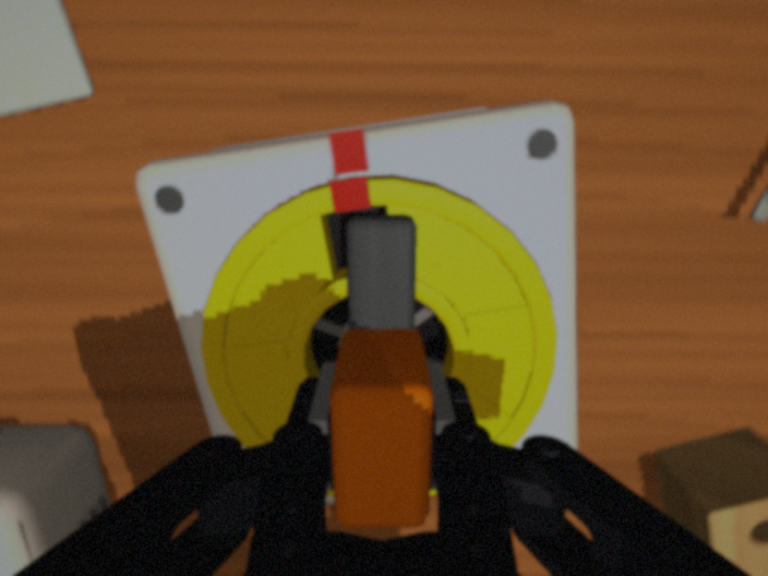

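The marks now nearly meet at (348,150) and (350,193). I'll press on gently until the stop shows up in the torque.

arm_command(plan=[{"translation": [0.02,0,0],"twist": 0.02,"gripper": 0},{"translation": [0.02,0,0],"twist": 0.04,"gripper": 0},{"translation": [0.02,0,0],"twist": 0.05,"gripper": 0},{"translation": [0.02,0,0],"twist": 0.06,"gripper": 0},{"translation": [0.02,0,0],"twist": 0.06,"gripper": 0}])

```text
clock: 5.92
eef_pos: [609.5, 213.1, 72.3]
tcp_rot: [3.131, -0.001, -1.635]
contact_force: [-2.1, 4.8, -2.5]
opening: 0.296
```

```bash
python3 -c "
from h import *
import cv2
go([610.5,212,72.3],-.05-np.pi/2)
f=grab_frame('wrist');cv2.imwrite('pics/w6.png',cv2.resize(f[60:200,150:320],None,fx=4,fy=4))
"
```

```text
clock 5.92 [609.5 213.1  72.3] [ 3.131e+00 -1.000e-03 -1.635e+00] F [-2.1  4.8 -2.5] Tq [0.99 0.46 2.14] op 0.296 q6 1.96
trans [ 0.1  -0.11 -0.01] dist 0.1 twist -0.014
```

View pics/w6.png

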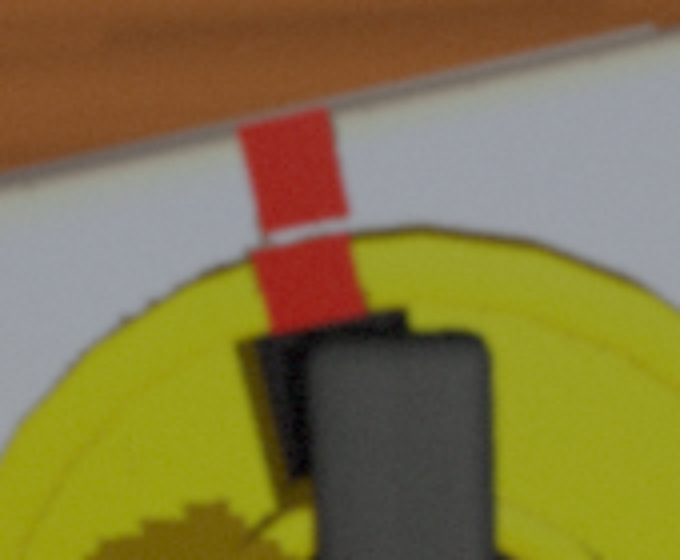

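Moment about z jumped from 0.27 to 2.14 N·m, and the marks line up, so the ring is at its stop. I'll ease the torque off and seat the spanner.

arm_command(plan=[{"translation": [0.0,0,0],"twist": -0.03,"gripper": 0},{"translation": [0.0,0,0.05],"twist": -0.06,"gripper": 0},{"translation": [0.0,0,0.1],"twist": -0.06,"gripper": 0},{"translation": [0.0,0,0.15],"twist": -0.06,"gripper": 0},{"translation": [0.0,0,0.2],"twist": -0.06,"gripper": 0}])

```text
clock: 6.38
eef_pos: [609.7, 213.2, 71.5]
tcp_rot: [3.132, 0.0, -1.576]
contact_force: [-5.7, -0.3, 14.5]
opening: 0.295
```

```bash
python3 -c "
from h import *
import cv2
go([610.5,212,71],-.05-np.pi/2)
f=grab_frame('side');cv2.imwrite('pics/s6.png',cv2.resize(f[140:260,120:280],None,fx=5,fy=5))
"
```

```text
clock 6.38 [609.7 213.2  71.5] [ 3.132  0.    -1.576] F [-5.7 -0.3 14.5] Tq [0.   0.73 0.06] op 0.295 q6 1.91
trans [ 0.12 -0.08  0.05] dist 0.1 twist 0.045
```

View pics/s6.png

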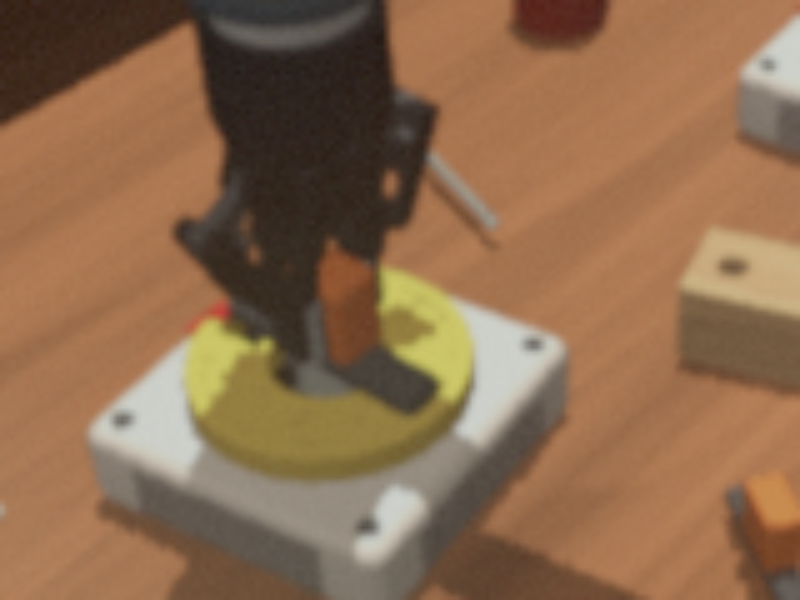

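A 17 N push against the ring face shows the bar is seated. I'll release and go straight up.

arm_command(plan=[{"translation": [0,0,-0.05],"twist": 0,"gripper": 0.4},{"translation": [0,0,-0.05],"twist": 0,"gripper": 0.6},{"translation": [0,0,-0.05],"twist": 0,"gripper": 0.8},{"translation": [0,0,-0.05],"twist": 0,"gripper": 0.8},{"translation": [0,0,-0.05],"twist": 0,"gripper": 0.8}])

```text
clock: 6.85
eef_pos: [609.8, 213.1, 72.0]
tcp_rot: [3.132, 0.0, -1.576]
contact_force: [0.3, 0.8, -0.4]
opening: 0.799
```

arm_command(plan=[{"translation": [0,0,-0.5],"twist": 0,"gripper": 0.8},{"translation": [0,0,-2],"twist": 0,"gripper": 0.8},{"translation": [0,0,-5],"twist": 0,"gripper": 0.8},{"translation": [0,0,-8],"twist": 0,"gripper": 0.8},{"translation": [0,0,-11],"twist": 0,"gripper": 0.8}])

```text
clock: 7.27
eef_pos: [610.6, 212.9, 183.2]
tcp_rot: [3.131, -0.0, -1.576]
contact_force: [1.6, 1.6, -0.4]
opening: 0.802
```

arm_command(plan=[{"translation": [0,3,-2],"twist": 0,"gripper": 0.8},{"translation": [0,7,-4],"twist": 0,"gripper": 0.8},{"translation": [0,11,-5],"twist": 0,"gripper": 0.8},{"translation": [0,15,-5],"twist": 0,"gripper": 0.8},{"translation": [0,18,-5],"twist": 0,"gripper": 0.8}])

```text
clock: 7.68
eef_pos: [428.6, 213.6, 236.0]
tcp_rot: [3.131, 0.0, -1.576]
contact_force: [0.1, 1.6, 0.1]
opening: 0.797
```

```bash
python3 -c "
from h import *
import cv2
go([610.5,212,71],-.05-np.pi/2)
f=grab_frame('top');cv2.imwrite('pics/t7full.png',f);cv2.imwrite('pics/t7.png',cv2.resize(f[115:200,160:250],None,fx=6,fy=6,interpolation=cv2.INTER_CUBIC))
f=grab_frame('side');cv2.imwrite('pics/s7.png',cv2.resize(f[140:260,120:280],None,fx=5,fy=5))
"
```

```text
clock 7.68 [428.6 213.6 236. ] [ 3.131  0.    -1.576] F [0.1 1.6 0.1] Tq [-0.   -0.03 -0.05] op 0.797 q6 2.03
trans [  0.06 -18.36  16.32] dist 24.6 twist 0.044
```

View pics/t7full.png

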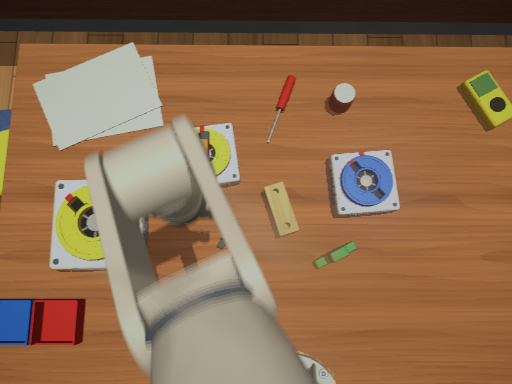

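View pics/t7.png

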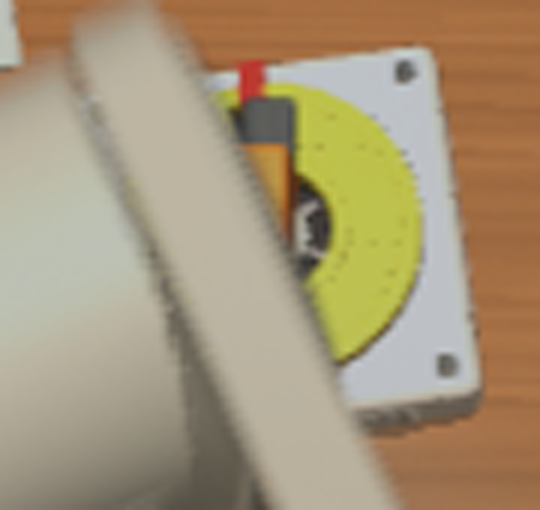

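View pics/s7.png

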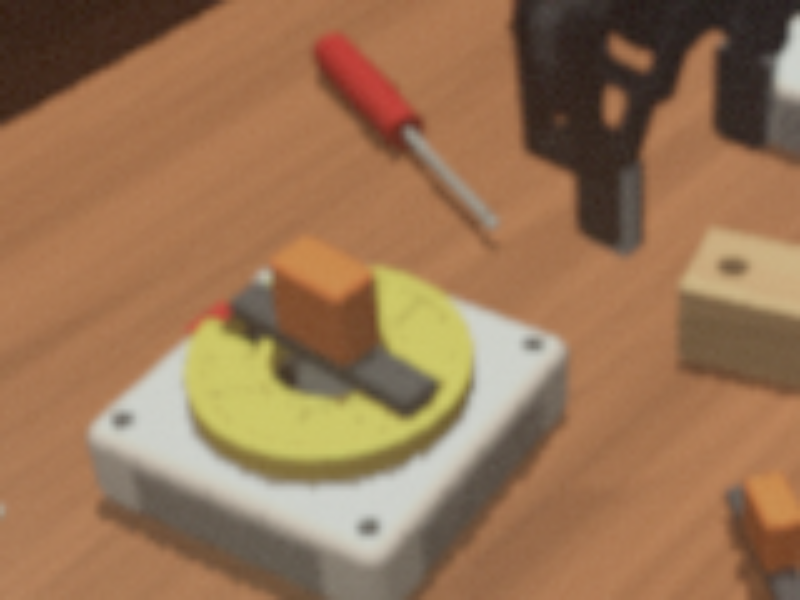

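The spanner stands flat on the yellow ring, the marks meet at about (252,75–95) in the crop, and the blue ring looks unchanged. One last wrist look at the marks before handing in.

```bash
python3 -c "
from h import *
import cv2
m=camera_model('wrist');f=grab_frame('wrist');cv2.imwrite('pics/w8.png',cv2.resize(f,None,fx=1.5,fy=1.5))
a=cv2.imread('pics/top0.png')[140:225,320:410].astype(int);b=cv2.imread('pics/t7full.png')[140:225,320:410].astype(int)
print('blue diff',abs(a-b).mean(),abs(a-b).max())
"
```

```text
blue diff 3.2346840958605663 5
```

View pics/w8.png

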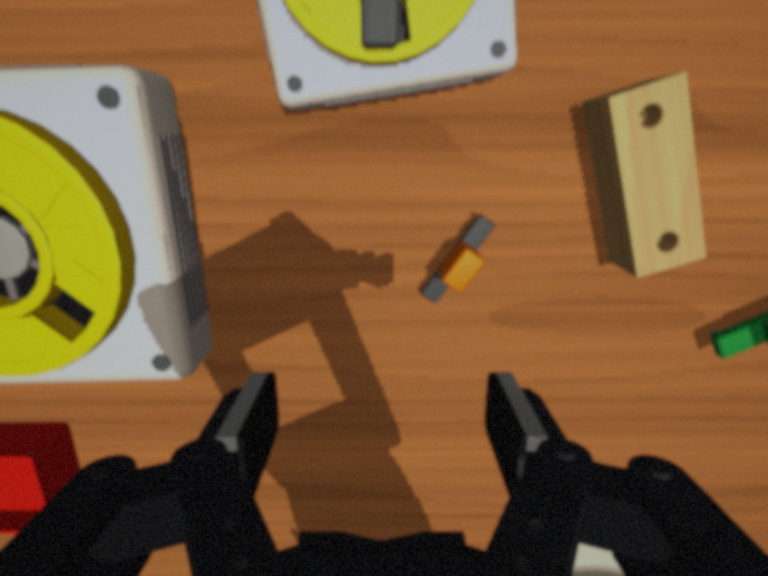

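The marks are out of this view. There is time left, so I'll move the arm clear for a clean top view.

arm_command(plan=[{"translation": [4,0,-1],"twist": 0,"gripper": 0.8},{"translation": [8,0,-1],"twist": 0,"gripper": 0.8},{"translation": [12,0,-1],"twist": 0,"gripper": 0.8},{"translation": [16,0,-1],"twist": 0,"gripper": 0.8},{"translation": [20,0,-1],"twist": 0,"gripper": 0.8}])

```text
clock: 8.25
eef_pos: [429.6, 11.9, 246.4]
tcp_rot: [3.133, -0.0, -1.575]
contact_force: [1.1, -0.5, -0.8]
opening: 0.802
```

arm_command(plan=[{"translation": [4,0,0],"twist": 0,"gripper": 0.8},{"translation": [8,0,0],"twist": 0,"gripper": 0.8},{"translation": [10,0,0],"twist": 0,"gripper": 0.8},{"translation": [10,0,0],"twist": 0,"gripper": 0.8},{"translation": [10,0,0],"twist": 0,"gripper": 0.8}])

```text
clock: 8.67
eef_pos: [429.9, -89.5, 246.5]
tcp_rot: [3.133, -0.0, -1.578]
contact_force: [-0.2, -0.1, 0.2]
opening: 0.796
```

```bash
python3 -c "
from h import *
import cv2
f=grab_frame('top');cv2.imwrite('pics/t9.png',cv2.resize(f[115:200,160:250],None,fx=6,fy=6,interpolation=cv2.INTER_CUBIC))
m=camera_model('top')
for n,q,z in(('ring',(251,92),61),('housing',(252,72),45)):
  pass
hsv=cv2.cvtColor(f,cv2.COLOR_BGR2HSV)
"
```

```text
(no output)
```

View pics/t9.png

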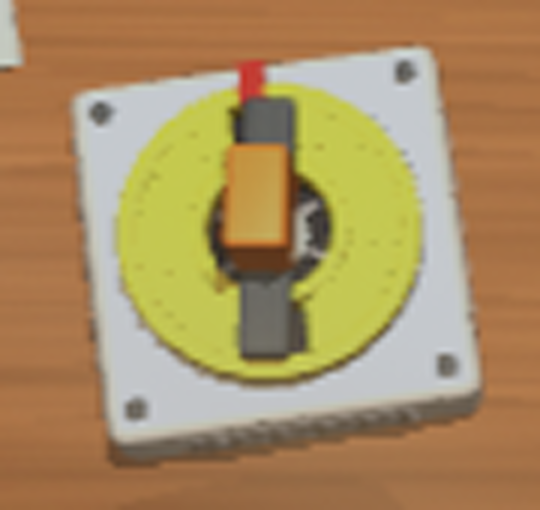

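The clear top view shows the two red marks in line at about (252,72) and (250,92), with the spanner flat across both holes. I'll hand in.

```bash
python3 -c "
from rig import job;print(job.sign_off())"
```

```text
the job is handed in; nothing more can be done
None
```

The spanner is standing in the yellow ring, the ring is turned clockwise to its stop, and the job was handed in at about 8.7 s.

- **Stop reached:** the moment about the vertical axis jumped from 0.27 to 2.14 N·m. In the last top view the red marks on ring and housing line up.
- **Spanner seated:** after easing off the torque I pressed down until the ring face pushed back with about 17 N, then released. The bar lies flat across both holes in the side and top views.
- **Nothing else moved:** the blue fan's top view matched before and after, apart from image noise. The arm was clear of everything and the contact force was close to zero.

No check failed. One wrist view taken before handing in didn't show the marks, so I moved the arm aside and checked them from above instead.

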